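# Test a relay at the third click

## Robot

A 6-joint arm with a two-finger parallel gripper is mounted at the origin on the work surface. World frame = base frame: x ahead of the robot, y to its left, z up, the work surface at z = 0. Lengths are in m, angles in degrees, forces in N, time in s.
With the tool pointing down it reaches from about 0.375 to 0.9 m from the base axis. Payload 3.1 kg.
Tool frame: the origin (TCP) lies on the centre line of the jaws, within the pads' length; the fingertips stand 17 mm ahead of it and the grasp point (between the pads) lies 2 mm behind it; z points along the fingers, y is the line along which they close (so a half turn about z gives the same grasp; the last joint's range is limited). The gripper opens to 87 mm and grips with 3 to 60 N. Pads are 19 mm wide; open, the fingers measure 117 mm over their backs; the gripper's body (75 mm by 190 mm) begins 51 mm behind the grasp point.
Start: joints at [-79.326, 30.224, 82.088, -0, 67.689, -10.227], TCP at [0.223, -0.584, 0.24] pointing down, gripper open.
Joint ranges: [-176.69, 176.69], [-43.24, 126.21], [12.49, 139.97], [-82, 262], [0, 151.66], [-163.58, 163.58]. Speed limits (degrees/s): [159.86, 159.86, 180, 180, 180, 180].

## Interface

Orientations are given as a 3x3 rotation matrix whose columns are the frame's x, y, z axes.
In Python, from rig import bot, imaging, finder gives the robot as it stands. The module is installed in compiled form; this text tells all that it offers.
- The arm moves only by the tool play_rows, never from a script. Its argument "motion" is a list that holds one entry, the list of rows, each a list of 6 numbers: the shift along the tool's x, y, z in fractions of the full range, 1 being 0.8 m, then the turn, a rotation vector about the tool's x, y, z in fractions of the full range, 1 being 180 degrees. In form: [[[dx, dy, dz, wx, wy, wz], ...]]. A call has 1 to 8 rows; each row is the pose to reach, as a shift and turn from the pose commanded when the call began, along the tool's axes at that moment; what a row does not reach only later rows make up. A row lasts 1/12 s, in which the tool goes at most 41.7 mm and 7.16 degrees, less where a joint would pass 70% of its speed; a pose out of reach is approached as far as the arm can. A call with a gripper value outside its range is refused whole. "fingers" is the finger opening in m, from 0 to 0.087, set as the call begins (left out, the last holds). The fingers move at their own pace and stop on an object; the grip force is fixed at half the most. Time passes only in rows, so rows that repeat a pose let the fingers close. It gives the time, the measured TCP pose, the force, the opening and the grip force at its end, in the units of the state.
- bot.read_state(): the state, without advancing time (a new reading comes with each control period).
- imaging.capture(name): name is "side" or "top"; returns a dict with "frame" (420x560x3 uint8, red, green, blue), "camera_matrix" (3x3 intrinsics, pixels), "R" (3x3) and "t" (3): a world point X has camera coordinates R X + t. Camera axes: x right, y down, z forward; pixel columns grow to the right and rows downward; lengths in m; the calibration is good to about 2 mm. A picture is of the moment at which its call begins. There is no depth.
- bot.hand_in(): hands the job in; it is judged then, once.
Trained networks look in the newest picture that a camera, given by its name, has taken for a name from the list of things; names that differ only in an ending like _2 or _b are one class to them, and where a whole thing is asked for, a point or a joint stands for the part that bears it (a point fixed in the world has none). Each returns a list of dicts, best first, with "confidence" (0 to 1); they miss things now and then, are a little off and sometimes report something else, mostly with a low value. They report only what shows in the picture. A call takes as long as a camera call. They do not tell look-alikes from the thing itself.
- finder.recognise(camera, name): "at" ([x, y, z] in m, in world coordinates, good to about 4 mm: the middle of the surface that is visible of it).
- finder.outline_of(camera, name): "pixels" (420x560 bool, what is visible of it).
The state is a dict: "time_s": time; "joint_positions": joint angles; "qvel": joint speeds; "tau": joint torques, N m; "position": TCP position; "tcp_rot": TCP orientation; "force": force on the tool from outside, world axes, zero at the start; "moment": the same for the moment, N m; "opening": opening from 0.0 (shut) to 1.0 (fully open); "grasp_force": force on a finger pad.
Only numpy, scipy, OpenCV 4.12 (cv2) and the standard library are available. Lean on these libraries where they do the work, as an engineer would, in place of code of your own. Each camera call takes 0.05 s, during which the arm holds its last target. There are 200 camera calls.

## Task

Gently pick up the clear-covered relay (its thin cover cracks if squeezed with more than about 40 N), set it upright, fully down in the rectangular nest on the black tester, and let go of it. Then grip the tester's bar-shaped selector knob and turn it clockwise by feel, counting the clicks, to the third click without running on to the fourth. The knob springs back if released, so finish while still holding it at the third click, with the relay seated in its nest and the other things on the bench left where they are.

Things in the scene. Friction and masses are not known exactly. Their poses are not given: they have to be found in the camera images.
- relay: Loose power relay, an upright block 28 mm (its x) by 50 mm (its y) by 40 mm high, about 90 g: black base 10 mm high below, thin clear cover above with a copper coil and steel frame inside. Stands on the bench. Origin at the centre of its underside, z up. Take it across the 28 mm; a grip of 20 to 35 N is safe. Either way round may go in the nest.
- tester: The relay tester, fixed: low black enclosure 150 mm (its x) by 270 mm (its y), flat top 50 mm above the bench. Origin at the centre of its underside, z up. Nest on its +y half, selector knob on its -y half, 132 mm apart. A small steel stud on top (13 mm wide, 12 mm high) does nothing.
- nest (a point): Centre of the nest's floor, level with the tester's top (50 mm above the bench); axes as the tester's. The nest is an aluminium rim 6 mm high, 3 mm thick, around an opening 34 mm (x) by 56 mm (y): the relay, its y along the nest's y, has 3 mm to spare on every side.
- selector_grip (a point): Grip point of the knob, on its vertical axis, 84 mm above the bench, 9 mm below its top; turns with it. Black upright bar 46 mm long (point x), 14 mm thick (point y: grip across), its round 48 mm foot 23 mm below this point; white pointer line on the bar's -x end. At home its x is +0.6 rad (anticlockwise) from the tester's x. White marks around it: home (longest) and five clicks.
- selector (a joint): Turn of the knob, rad: 0 at home, grows clockwise from above. Clicks every 0.40: first 0.40, second 0.80, third 1.20, fourth 1.60, fifth 2.00; end 2.08. It springs back home if let go, from anywhere. Torque to hold it: 0.1 N m and rising at each click, peak 0.17 a quarter of the way to the next, least 0.03 at three quarters. One grasp turns it all the way.
- flux_tin: Bystander: loose low round aluminium tin, 64 mm across and 22 mm high; origin at the centre of its underside.
- capacitor: Bystander: loose upright grey can, 35 mm across and 50 mm high; origin at the centre of its underside.
- transformer: Bystander: loose dark steel block 40 by 34 by 34 mm with copper coil ends; origin at the centre of its underside.
- screwdriver: Bystander: loose screwdriver 170 mm long, lying; origin under its middle, its x runs from handle to tip.
- heatsink: Bystander: loose finned aluminium block, 30 by 30 mm and 20 mm high; origin at the centre of its underside.
- bottle: Bystander: loose closed clear bottle, 60 mm across and 160 mm high; origin at the centre of its underside.
Mind the look-alikes: they are no part of the job. Leave any turquoise look-alike of the relay alone.

How it is judged (in metres and radians):
On the way, in this order (a step that is already met when the one before it is completed fails the run):
1. the relay is lifted clear of the bench in the gripper (height (world z) of relay above 0.02 m and contact force between the fingers and relay above 1 N), for 0.1 s.
2. the relay sits fully down in the nest, let go (horizontal distance between relay and nest below 0.006 m and z of relay in the frame of nest between -0.003 and 0.003 m and angle between relay's own z axis and vertical below 0.06 rad and angle between the y axis of relay and the y axis of tester, either way round below 0.16 rad and contact force between the fingers and relay below 0.1 N), for 0.2 s.
3. the knob is gripped and held at the third click (value of joint selector between 1.07 and 1.33 rad and contact force between the fingers and tester above 1 N), for 0.5 s.
At the end, for the whole second after the job is handed in: The relay stands upright in the nest (centre within 6 mm, underside within 3 mm of the nest floor, tilt under 0.06 rad, square to it within 0.16 rad) untouched by the fingers, and the fingers still hold the selector still at the third click (joint 1.20 +/- 0.13 rad, contact force over 1 N) (all of step 2 and all of step 3 and velocity of joint selector between -0.1 and 0.1 rad/s and linear speed of relay below 0.02 m/s); the arm keeps its last pose, push and grip.
It fails at once if the relay is squeezed too hard (the two fingers together over 90 N, about 45 N a side) (contact force between the fingers and relay above 90 N).
It fails at once if the selector runs past the third click towards the fourth (over 1.45 rad) (value of joint selector above 1.45 rad).
It fails at once if the knob is turned off home before the relay is in the nest (value of joint selector above 0.3 rad and horizontal distance between relay and nest above 0.02 m).
It fails at once if a bystander is moved more than 20 mm (distance of any of flux_tin, capacitor, transformer, screwdriver, bottle, heatsink from where it was at the start of the episode above 0.02 m).
It also fails if it takes over 64 s, if anything falls off the work surface, if the arm or the gripper's body presses on something with over 40 N, if the wrist force passes 120 N, or if a joint passes its speed limit or range.

## Working session

There is one attempt and no reset: what is moved stays moved. The work goes in short steps, Python scripts to look and compute and a tool call to move; the robot and the scene stay as the last step left them, time stands still between calls to the robot, and variables do not carry over. Pictures are saved under pics/ and viewed, at most 10 in all, crops included, and the job is handed in when it is done.

Besides the shell and the picture viewer there is one more tool, called as a command line: name --argument value ..., lists and objects as JSON in quotes. play_rows: Moves the arm, as the interface text tells. Its arguments: {"type":"object","properties":{"motion":{"type":"array"},"fingers":{"type":"number"}},"required":["motion"]}

```bash
mkdir -p pics; ls
python3 - <<'E'
from rig import bot, imaging, finder
import cv2, numpy as np, pickle
s=bot.read_state(); print({k:np.round(v,3).tolist() for k,v in s.items()})
P={}
for c in("top","side"):
    P[c]=imaging.capture(c); cv2.imwrite(f"pics/{c}0.png",P[c]["frame"][:,:,::-1])
    for n in["relay","tester","nest","selector_grip","flux_tin","capacitor","transformer","screwdriver","heatsink","bottle"]:
        try:
            for d in finder.recognise(c,n)[:3]: print(c,n,np.round(d["at"],3),round(d["confidence"],2))
        except Exception as e: print(c,n,e)
pickle.dump(P,open("p0.pkl","wb"))
E
```

```text
pics
{'time_s': 0.0, 'joint_positions': [-79.328, 30.28, 82.157, -0.0, 67.689, -10.228], 'qvel': [-0.017, -0.0, -0.022, -0.003, -0.021, 0.07], 'tau': [0.0, -44.004, -17.659, 0.063, 0.058, -0.0], 'position': [0.223, -0.583, 0.239], 'tcp_rot': [[0.934, 0.357, -0.0], [0.357, -0.934, 0.002], [0.0, -0.002, -1.0]], 'force': [0.113, -0.635, 0.237], 'moment': [0.026, -0.013, 0.006], 'grasp_force': 0.0, 'opening': 1.003}
top relay [0.547 0.341 0.038] 0.94
top relay [0.454 0.181 0.041] 0.89
top relay [0.422 0.322 0.041] 0.67
top tester [0.493 0.263 0.04 ] 0.21
top nest [ 0.566 -0.104  0.051] 0.58
top selector_grip [ 0.553 -0.164  0.071] 0.77
top flux_tin [0.528 0.447 0.023] 0.93
top capacitor [0.357 0.222 0.048] 0.61
top transformer [0.682 0.283 0.04 ] 0.94
top screwdriver [ 0.396 -0.066  0.022] 0.69
top heatsink [0.628 0.144 0.009] 0.71
top heatsink [ 0.567 -0.104  0.048] 0.64
top bottle [0.756 0.098 0.104] 0.79
side relay [0.451 0.195 0.03 ] 0.95
side relay [0.492 0.28  0.042] 0.8
side relay [0.545 0.349 0.04 ] 0.68
side tester [ 0.567 -0.058  0.051] 0.62
side nest [ 0.571 -0.058  0.045] 0.58
side selector_grip [ 0.556 -0.161  0.074] 0.84
side flux_tin [0.531 0.456 0.019] 0.97
side capacitor [0.353 0.237 0.041] 0.72
side transformer [0.684 0.29  0.035] 0.75
side screwdriver [ 0.395 -0.054  0.019] 0.82
side screwdriver [0.354 0.237 0.04 ] 0.56
side heatsink [0.627 0.153 0.014] 0.66
side bottle [0.766 0.12  0.088] 0.65
```

View pics/top0.png

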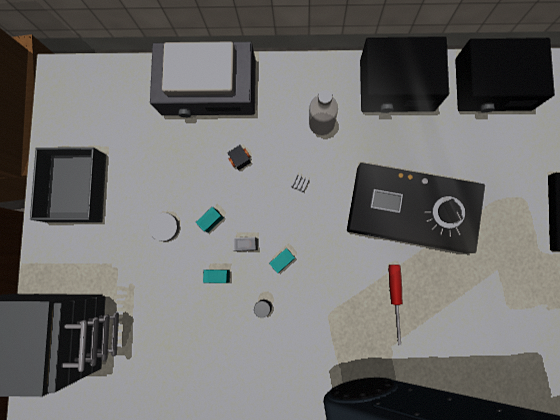

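View pics/side0.png

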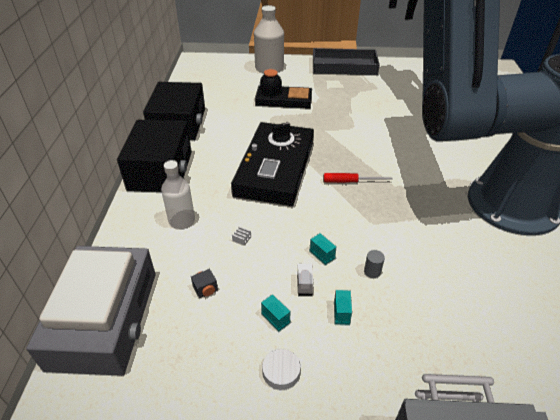

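Top picture: the relay candidates are turquoise blocks at (209,219), (216,276) and (283,260), plus one grey/clear block at (245,244). In the side picture the clear one is at (305,278). Only that one matches the clear cover with a black base, so the turquoise ones are decoys. The tester is at (416,208), with the nest at (387,201) and the knob at (449,212). I'll confirm with a crop and fit the poses.

```bash
cat > h.py <<'E'
import numpy as np, cv2
from scipy.optimize import minimize
def proj(c,X):
    Y=np.atleast_2d(X)@c["R"].T+c["t"]; u=Y@c["camera_matrix"].T; return u[:,:2]/u[:,2:]
def unproj(c,uv,z):
    d=np.linalg.inv(c["camera_matrix"])@np.array([*uv,1.]); d=c["R"].T@d; o=-c["R"].T@c["t"]
    return o+d*(z-o[2])/d[2]
def box(p,s,z0,z1):
    x,y,a=p; R=np.array([[np.cos(a),-np.sin(a)],[np.sin(a),np.cos(a)]])
    q=np.array([[i,j] for i in(-1,1) for j in(-1,1)])*np.array(s)/2@R.T+[x,y]
    return np.vstack([np.c_[q,np.full(4,z)] for z in(z0,z1)])
def fit(views,s,z0,z1,p0):
    "views: list of (cam,mask); maximise IoU of the box's hull"
    K=4
    ms=[(c,cv2.resize(m.astype(np.uint8),None,fx=K,fy=K,interpolation=cv2.INTER_NEAREST)) for c,m in views]
    def cost(p):
        t=0
        for c,m in ms:
            h=cv2.convexHull(((proj(c,box(p,s,z0,z1))+.5)*K).astype(np.float32))
            g=np.zeros_like(m); cv2.fillConvexPoly(g,np.round(h*16).astype(np.int32),1,shift=4)
            t+=1-(g&m).sum()/(g|m).sum()
        return t/len(ms)
    best=None
    for a in np.linspace(0,np.pi,12,endpoint=False) if len(p0)==2 else [p0[2]]:
        S=np.array([[p0[0],p0[1],a]]*4)+np.array([[0,0,0],[.01,0,0],[0,.01,0],[0,0,.2]])
        r=minimize(cost,S[0],method="Nelder-Mead",options=dict(initial_simplex=S,xatol=1e-4,fatol=1e-4))
        if best is None or r.fun<best.fun: best=r
    return best.x,best.fun
E
python3 - <<'E'
from rig import finder,imaging
import cv2,numpy as np,pickle
from h import *
P={};M={}
for c in("top","side"):
    P[c]=imaging.capture(c)
    for n in("relay","tester","nest","selector_grip","selector"):
        try: L=finder.outline_of(c,n)
        except Exception as e: print(c,n,e); continue
        M[c,n]=L
        for d in L[:5]:
            v,u=np.nonzero(d["pixels"]); print(c,n,round(d["confidence"],2),len(u),u.mean().round(1),v.mean().round(1))
pickle.dump((P,M),open("p1.pkl","wb"))
def crop(c,u,v,w,h,k): return cv2.resize(P[c]["frame"][v:v+h,u:u+w,::-1],None,fx=k,fy=k,interpolation=cv2.INTER_CUBIC)
A=np.hstack([crop("top",195,200,100,95,3),crop("top",340,155,160,95,3)])
B=np.hstack([crop("side",255,225,100,95,3),crop("side",225,115,160,95,3)])
cv2.imwrite("pics/crop1.png",np.vstack([A,B]))
E
```

```text
top relay 0.82 379 215.9 275.0
top relay 0.78 312 281.8 260.0
top relay 0.69 338 244.2 243.1
top relay 0.59 388 209.6 218.8
top tester 0.75 9324 416.5 207.6
top tester 0.29 1035 322.7 112.6
top nest 0.88 9172 416.3 207.5
top selector_grip 0.61 442 450.4 211.3
top selector 0.63 454 449.7 210.9
side relay 0.93 609 342.3 307.3
side relay 0.92 570 322.9 249.6
side relay 0.65 722 275.1 312.6
side relay 0.63 495 304.8 280.1
side tester 0.72 4988 273.4 164.2
side nest 0.7 4873 273.1 164.0
side selector_grip 0.66 326 280.9 132.5
side selector_grip 0.29 560 204.1 283.5
side selector 0.56 345 281.1 132.6
```

View pics/crop1.png

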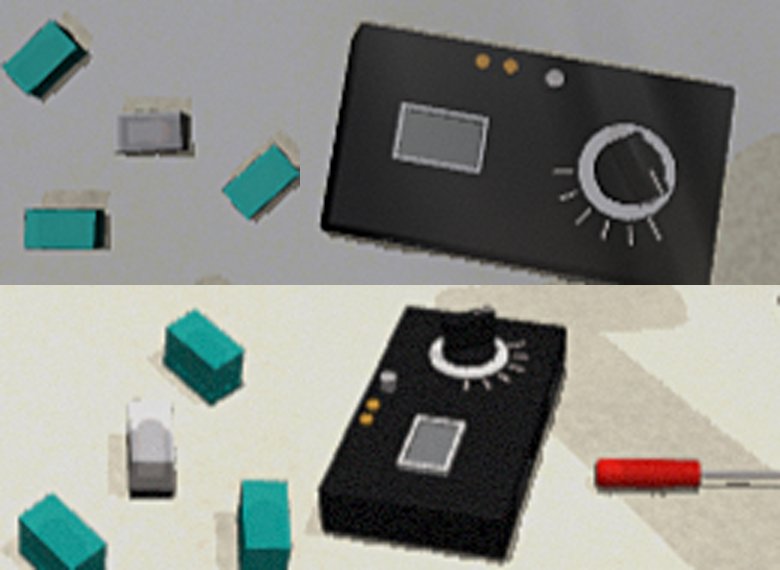

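The crop confirms it: the clear/grey block at top (244,243) and side (305,280) is the relay, and the turquoise blocks are decoys. The nest rim is at about (387,201), and the knob is at (449,212) with its pointer at lower right. Next is the pose fit.

Run:
```python
import pickle
from h import *
P,M=pickle.load(open("p1.pkl","rb"))
near=lambda c,n,u,v:min(M[c,n],key=lambda d:np.hypot(*(np.argwhere(d["pixels"]).mean(0)-[v,u])))["pixels"]
V=[(P["top"],near("top","relay",244,243)),(P["side"],near("side","relay",305,280))]
for vs in(V,V[:1],V[1:]):
    p,f=fit(vs,(.028,.05),0,.04,(.492,.28)); print("relay",p.round(4),np.degrees(p[2]).round(1),f.round(3))
V=[(P[c],near(c,"tester",*uv)) for c,uv in(("top",(416,208)),("side",(273,164)))]
T=None
for vs in(V,V[:1]):
    p,f=fit(vs,(.15,.27),0,.05,(.567,-.1)); print("tester",p.round(4),np.degrees(p[2]).round(1),f.round(3))
# nest rim
for c,(u,v) in(("top",(387,201)),("side",(269,169))):
    g=P[c]["frame"].min(2); r=24; sub=np.zeros_like(g); 
    m=(g>75).astype(np.uint8); n,l,st,ce=cv2.connectedComponentsWithStats(m)
    m=(l==l[v,u]) ; print(c,"rim px",m.sum(),ce[l[v,u]],st[l[v,u]])
    q,f=fit([(P[c],m)],(.04,.062),.05,.056,(*unproj(P[c],(u,v),.053)[:2],p[2])); print("nest",c,q.round(4),np.degrees(q[2]).round(1),f.round(3))
# knob foot disc at z 61 : white ring
for c,(u,v) in(("top",(449,212)),("side",(281,137))):
    g=P[c]["frame"].min(2); m=(g>110).astype(np.uint8); n,l,st,ce=cv2.connectedComponentsWithStats(m)
    k=min((i for i in range(1,n) if 80<st[i,4]<900),key=lambda i:np.hypot(*(ce[i]-[u,v])))
    pts=np.argwhere(l==k)[:,::-1]; e=cv2.fitEllipse(cv2.convexHull(pts.astype(np.int32)))
    print(c,"ring",st[k],ce[k].round(1),e, unproj(P[c],e[0],.051).round(4),unproj(P[c],e[0],.061).round(4))
```

```text
relay [0.4918 0.2661 3.1922] 182.9 0.066
relay [0.492  0.2661 0.0621] 3.6 0.07
relay [0.4917 0.2661 0.0473] 2.7 0.059
tester [ 0.5695 -0.1049  2.9644] 169.8 0.036
tester [ 0.5695 -0.1041  2.9564] 169.4 0.02
top rim px 586 [386.26109215 200.53412969] [371 189  32  24 586]
nest top [ 0.581  -0.0386  2.9625] 169.7 0.048
side rim px 335 [268.33731343 167.75820896] [257 158  23  21 335]
nest side [ 0.582  -0.0413  2.9428] 168.6 0.059
top ring [433 196  32  39 352] [447.2 212.5] ((449.7889709472656, 214.78175354003906), (30.84136199951172, 40.265045166015625), 154.54510498046875) [ 0.5503 -0.1716  0.051 ] [ 0.5491 -0.1682  0.061 ]
side ring [268 133  26  13 141] [280.4 140.3] ((280.64984130859375, 137.55259704589844), (15.939364433288574, 25.734878540039062), 89.77982330322266) [ 0.5583 -0.1707  0.051 ] [ 0.5577 -0.156   0.061 ]
```

Everything agrees:
- **Relay:** (0.492, 0.266), yaw about 3°.
- **Tester:** yaw about −10.4°, nest at about (0.581, −0.040). Nest minus 132 mm along its y puts the knob at about (0.558, −0.170).

Moving toward the relay now.

The manual's scale: shifts go in shares of 0.8 m and turns go in shares of 180 degrees. Converting my numbers, 0.237 m / 0.8 = 0.2963, -0.04 m / 0.8 = -0.05, -44 degrees / 180 = -0.2444.

play_rows --motion '[[[0.025,-0.02,0,0,0,-0.0167],[0.0625,-0.05,0,0,0,-0.0444],[0.1013,-0.0813,0,0,0,-0.0778],[0.14,-0.1125,0,0,0,-0.1111],[0.1788,-0.1438,0,0,0,-0.1444],[0.2188,-0.175,0,0,0,-0.1778],[0.2575,-0.2063,0,0,0,-0.2111],[0.2963,-0.2375,0,0,0,-0.2444]]]' --fingers 0.06

```text
time_s: 2.37
position: [0.3773, -0.3202, 0.2398]
tcp_rot: [[0.42, 0.908, 0.001], [0.908, -0.42, -0.0], [-0.0, 0.001, -1.0]]
force: [0.3, -0.2, 0.7]
opening: 0.695
grasp_force: 0.0
```

Scaled: 0.308 m / 0.8 = 0.385, -0.075 m / 0.8 = -0.0938, -28 degrees / 180 = -0.1556.

play_rows --motion '[[[0.0475,-0.0113,0,0,0,-0.0167],[0.0963,-0.0238,0,0,0,-0.0389],[0.1438,-0.035,0,0,0,-0.0611],[0.1925,-0.0463,0,0,0,-0.0833],[0.24,-0.0588,0,0,0,-0.1056],[0.2888,-0.07,0,0,0,-0.1278],[0.3375,-0.0825,0,0,0,-0.1444],[0.385,-0.0938,0,0,0,-0.1556]]]'

```text
time_s: 3.03
position: [0.4394, -0.0091, 0.2399]
tcp_rot: [[-0.053, 0.999, 0.001], [0.999, 0.053, -0.0], [-0.0, 0.001, -1.0]]
force: [0.4, -0.1, 0.2]
opening: 0.688
grasp_force: 0.0
```

```bash
cat > go.py <<'E'
import sys,numpy as np
from rig import bot
s=bot.read_state(); R=np.array(s["tcp_rot"]); p=np.array(s["position"])
t=np.array(list(map(float,sys.argv[1:4]))); a=np.degrees(np.arctan2(R[1,1],R[0,1]))
print(s["time_s"],"p",p.round(4),"yang",a.round(2),"tilt",R[:,2].round(4),"shift",(R.T@(t-p)).round(4),"wz",round(a-float(sys.argv[4]),2),"F",np.round(s["force"],1),"M",np.round(s["moment"],3),"open",round(s["opening"]*87,1),"g",round(s["grasp_force"],1))
E
python3 go.py .492 .266 .10 3
```

```text
3.0333 p [ 0.4394 -0.0091  0.2399] yang 3.03 tilt [ 7.e-04 -2.e-04 -1.e+00] shift [0.2719 0.067  0.1399] wz 0.03 F [ 0.4 -0.1  0.2] M [ 0.027 -0.204 -0.059] open 59.9 g 0.0
```

Scaled: 0.267 m / 0.8 = 0.3338, 0.12 m / 0.8 = 0.15.

play_rows --motion '[[[0.045,0.0113,0.0188,0,0,0],[0.09,0.0225,0.0375,0,0,0],[0.1363,0.0338,0.0563,0,0,0],[0.1825,0.045,0.075,0,0,0],[0.2275,0.0563,0.0938,0,0,0],[0.2725,0.0675,0.1125,0,0,0],[0.3125,0.0775,0.1313,0,0,0],[0.3338,0.0838,0.15,0,0,0]]]'

```text
time_s: 3.7
position: [0.4937, 0.2628, 0.119]
tcp_rot: [[-0.053, 0.999, 0.002], [0.999, 0.053, 0.002], [0.001, 0.003, -1.0]]
force: [0.5, -0.2, -0.6]
opening: 0.691
grasp_force: 0.0
```

play_rows --motion '[[[0,0,0,0,0,0],[0,0,0,0,0,0],[0,0,0,0,0,0]]]'

```text
time_s: 3.95
position: [0.4926, 0.2585, 0.1198]
tcp_rot: [[-0.051, 0.999, -0.0], [0.999, 0.051, -0.0], [-0.0, -0.0, -1.0]]
force: [0.1, -0.7, 0.6]
opening: 0.689
grasp_force: 0.0
```

```bash
python3 go.py .492 .266 .027 3
```

```text
3.95 p [0.4926 0.2585 0.1198] yang 2.91 tilt [-3.e-04 -4.e-04 -1.e+00] shift [ 0.0076 -0.0002  0.0928] wz -0.09 F [ 0.1 -0.7  0.6] M [-0.023 -0.071 -0.013] open 60.0 g 0.0
```

Scaled: 0.093 m / 0.8 = 0.1163, 0.09 m / 0.8 = 0.1125.

play_rows --motion '[[[0.005,0,0.0125,0,0,0],[0.0094,0,0.0375,0,0,0],[0.0094,0,0.0625,0,0,0],[0.0094,0,0.085,0,0,0],[0.0094,0,0.1025,0,0,0],[0.0094,0,0.1125,0,0,0],[0.0094,0,0.1163,0,0,0],[0.0094,0,0.1163,0,0,0]]]'

```text
time_s: 4.62
position: [0.4924, 0.2658, 0.0263]
tcp_rot: [[-0.049, 0.999, -0.001], [0.999, 0.049, -0.0], [-0.0, -0.001, -1.0]]
force: [1.0, -0.7, 0.3]
opening: 0.688
grasp_force: 0.0
```

play_rows --motion '[[[0,0,0,0,0,0],[0,0,0,0,0,0],[0,0,0,0,0,0],[0,0,0,0,0,0],[0,0,0,0,0,0],[0,0,0,0,0,0],[0,0,0,0,0,0],[0,0,0,0,0,0]]]' --fingers 0.02

```text
time_s: 5.28
position: [0.4922, 0.2665, 0.0269]
tcp_rot: [[-0.051, 0.999, -0.0], [0.999, 0.051, 0.0], [0.0, -0.0, -1.0]]
force: [-1.4, -0.5, 4.4]
opening: 0.32
grasp_force: 30.0
```

```bash
python3 go.py .492 .266 .027 3
```

```text
5.2833 p [0.4922 0.2665 0.0269] yang 2.91 tilt [-1.e-04  0.e+00 -1.e+00] shift [-0.0005 -0.0002 -0.0001] wz -0.09 F [-1.4 -0.5  4.4] M [-0.014  0.065  0.002] open 27.9 g 30.0
```

Gripped at 27.9 mm and 30 N. Lifting.

Scaled: -0.11 m / 0.8 = -0.1375, -0.065 m / 0.8 = -0.0813.

play_rows --motion '[[[0,0,-0.005,0,0,0],[0,0,-0.015,0,0,0],[0,0,-0.0313,0,0,0],[0,0,-0.0563,0,0,0],[0,0,-0.0813,0,0,0],[0,0,-0.1063,0,0,0],[0,0,-0.125,0,0,0],[0,0,-0.1375,0,0,0]]]'

```text
time_s: 5.95
position: [0.4931, 0.2667, 0.1387]
tcp_rot: [[-0.051, 0.999, 0.003], [0.999, 0.051, 0.001], [0.001, 0.003, -1.0]]
force: [0.5, 0.6, -1.5]
opening: 0.317
grasp_force: 30.0
```

```bash
python3 - <<'E'
from rig import imaging
import cv2,numpy as np
o=[]
for c,(u,v) in(("top",(195,180)),("side",(230,180))):
    f=imaging.capture(c)["frame"][v:v+130,u:u+130,::-1]; o.append(cv2.resize(f,None,fx=3,fy=3,interpolation=cv2.INTER_CUBIC))
cv2.imwrite("pics/lift.png",np.hstack(o))
E
python3 go.py .581 -.04 .12 -10.4
```

```text
6.05 p [0.4936 0.2669 0.1385] yang 2.9 tilt [ 0.0041  0.0013 -1.    ] shift [-0.3109  0.0717  0.0185] wz 13.3 F [ 0.4 -0.6 -1.8] M [-0.003 -0.106 -0.008] open 27.5 g 30.0
```

View pics/lift.png

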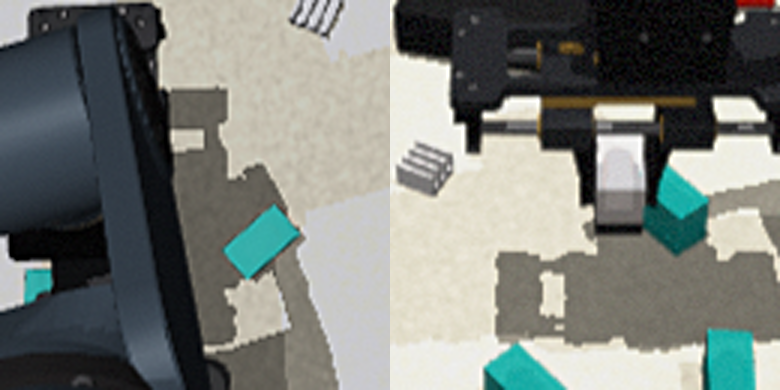

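The side view shows the relay square and upright in the jaws. Moving it above the nest.

Scaled: -0.27 m / 0.8 = -0.3375, 0.056 m / 0.8 = 0.07, 13.3 degrees / 180 = 0.0739.

play_rows --motion '[[[-0.0188,0.005,0,0,0,0],[-0.0625,0.015,0,0,0,0.0083],[-0.11,0.025,0,0,0,0.0194],[-0.1588,0.0363,0,0,0,0.0306],[-0.2063,0.0475,0,0,0,0.0417],[-0.255,0.0588,0,0,0,0.0528],[-0.3025,0.07,0,0,0,0.0639],[-0.3375,0.0788,0,0,0,0.0739]]]'

```text
time_s: 6.72
position: [0.5692, -0.0032, 0.1354]
tcp_rot: [[0.184, 0.983, -0.001], [0.983, -0.184, -0.0], [-0.001, -0.001, -1.0]]
force: [1.1, 0.3, -0.9]
opening: 0.316
grasp_force: 30.0
```

```bash
python3 go.py .5815 -.0395 .12 -10.4
```

```text
6.7167 p [ 0.5692 -0.0032  0.1354] yang -10.59 tilt [-1.1e-03 -5.0e-04 -1.0e+00] shift [-0.0334  0.0188  0.0154] wz -0.19 F [ 1.1  0.3 -0.9] M [ 0.03  -0.129 -0.032] open 27.5 g 30.0
```

Scaled: -0.033 m / 0.8 = -0.0413, -0.03 m / 0.8 = -0.0375.

play_rows --motion '[[[-0.015,0.0075,0.005,0,0,0],[-0.0275,0.015,0.01,0,0,0],[-0.0375,0.0213,0.0163,0,0,0],[-0.0413,0.0238,0.0188,0,0,0],[-0.0413,0.0238,0.0188,0,0,0],[-0.0413,0.0238,0.0188,0,0,0]]]'

```text
time_s: 7.22
position: [0.581, -0.0346, 0.121]
tcp_rot: [[0.179, 0.984, -0.002], [0.984, -0.179, 0.001], [0.001, -0.002, -1.0]]
force: [0.1, 0.1, -1.4]
opening: 0.317
grasp_force: 30.0
```

```bash
python3 - <<'E'
from rig import imaging
import cv2,numpy as np,pickle
P={}
for c in("top","side"): P[c]=imaging.capture(c)
pickle.dump(P,open("p2.pkl","wb"))
f=lambda c,u,v:cv2.resize(P[c]["frame"][v:v+100,u:u+100,::-1],None,fx=4,fy=4,interpolation=cv2.INTER_CUBIC)
cv2.imwrite("pics/over.png",np.hstack([f("top",335,150),f("side",220,110)]))
E
python3 go.py .5815 -.0395 .077 -10.4
```

```text
7.3167 p [ 0.5812 -0.0345  0.1215] yang -10.3 tilt [-7.e-04  4.e-04 -1.e+00] shift [-0.0049  0.0012  0.0445] wz 0.1 F [-0.9 -0.9 -1.3] M [-0.024 -0.084 -0.018] open 27.7 g 30.0
```

View pics/over.png

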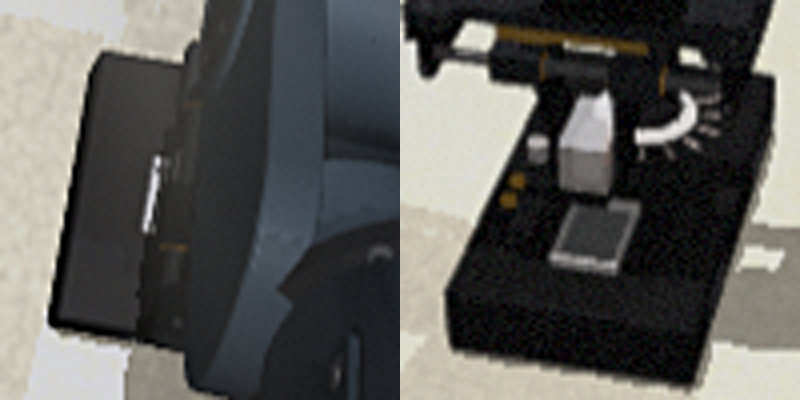

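Side view: the relay hangs square, directly above and just behind the nest rim, which is centred near (600,235) in the crop. I'll correct 5 mm in −y and descend to just above the rim.

Scaled: 0.031 m / 0.8 = 0.0388, -0.005 m / 0.8 = -0.0063.

play_rows --motion '[[[-0.0038,0.0013,0,0,0,0],[-0.0063,0.0013,0.0063,0,0,0],[-0.0063,0.0013,0.0188,0,0,0],[-0.0063,0.0013,0.03,0,0,0],[-0.0063,0.0013,0.0363,0,0,0],[-0.0063,0.0013,0.0388,0,0,0],[-0.0063,0.0013,0.0388,0,0,0],[-0.0063,0.0013,0.0388,0,0,0]]]'

```text
time_s: 7.98
position: [0.5817, -0.0409, 0.0902]
tcp_rot: [[0.181, 0.984, -0.0], [0.984, -0.181, 0.0], [0.0, -0.001, -1.0]]
force: [0.0, 0.0, -0.1]
opening: 0.32
grasp_force: 30.0
```

```bash
python3 go.py .5815 -.0395 .077 -10.4
python3 - <<'E'
from rig import imaging,bot
from h import *
P=imaging.capture("side"); p=np.array(bot.read_state()["position"])
k=6;u0,v0=225,120
im=cv2.resize(P["frame"][v0:v0+90,u0:u0+90,::-1],None,fx=k,fy=k,interpolation=cv2.INTER_CUBIC); a=np.radians(-10.4)
raw=im.copy()
d=lambda B,col:[cv2.polylines(im,[np.round((proj(P,B[i])-[u0,v0]+.5)*k).astype(int)],True,col,1) for i in([0,1,3,2],[4,5,7,6])]
d(box((p[0],p[1]-.0004,a),(.028,.05),p[2]-.027,p[2]-.017),(0,255,0))
d(box((.5815,-.04,a),(.04,.062),.05,.056),(0,0,255))
cv2.imwrite("pics/over2.png",im)
E
```

```text
7.9833 p [ 0.5817 -0.0409  0.0902] yang -10.4 tilt [-5.e-04  2.e-04 -1.e+00] shift [ 0.0014 -0.0005  0.0132] wz 0.0 F [ 0.   0.  -0.1] M [-0.029 -0.096 -0.014] open 27.8 g 30.0
```

View pics/over2.png

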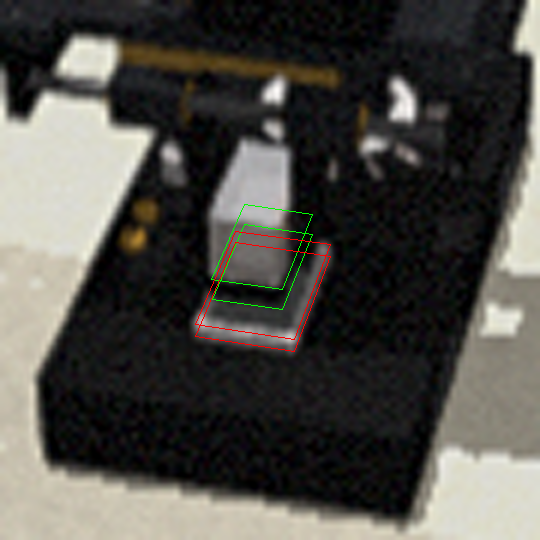

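The overlay agrees: the predicted base/cover edge (green) and rim (red) both lie on the image. Lowering into the nest.

Scaled: 0.0105 m / 0.8 = 0.0131, 0.01 m / 0.8 = 0.0125.

play_rows --motion '[[[0.0013,-0.0006,0,0,0,0],[0.0015,-0.0006,0.0025,0,0,0],[0.0015,-0.0006,0.005,0,0,0],[0.0015,-0.0006,0.0075,0,0,0],[0.0015,-0.0006,0.01,0,0,0],[0.0015,-0.0006,0.0125,0,0,0],[0.0015,-0.0006,0.0131,0,0,0],[0.0015,-0.0006,0.0131,0,0,0]]]'

```text
time_s: 8.7
position: [0.5813, -0.0397, 0.0797]
tcp_rot: [[0.181, 0.984, -0.001], [0.984, -0.181, 0.0], [0.0, -0.001, -1.0]]
force: [-0.2, -0.2, -1.3]
opening: 0.318
grasp_force: 30.0
```

```bash
python3 go.py .5815 -.0395 .077 -10.4
```

```text
8.7 p [ 0.5813 -0.0397  0.0797] yang -10.4 tilt [-6.e-04  1.e-04 -1.e+00] shift [0.0002 0.0002 0.0027] wz 0.0 F [-0.2 -0.2 -1.3] M [ 0.005 -0.1    0.003] open 27.6 g 30.0
```

No contact at 2.7 mm above the floor, so it is inside the rim. Finishing the descent.

Scaled: 0.0028 m / 0.8 = 0.0035, 0.0026 m / 0.8 = 0.0033.

play_rows --motion '[[[0,0,0.001,0,0,0],[0,0,0.002,0,0,0],[0,0,0.0028,0,0,0],[0,0,0.0033,0,0,0],[0,0,0.0035,0,0,0],[0,0,0.0035,0,0,0]]]'

```text
time_s: 9.2
position: [0.5815, -0.0397, 0.0772]
tcp_rot: [[0.181, 0.984, -0.0], [0.984, -0.181, 0.0], [-0.0, -0.0, -1.0]]
force: [-1.0, -0.4, -0.8]
opening: 0.322
grasp_force: 30.0
```

```bash
python3 go.py .5815 -.0395 .077 -10.4
```

```text
9.2 p [ 0.5815 -0.0397  0.0772] yang -10.4 tilt [-0.  0. -1.] shift [0.0002 0.     0.0002] wz -0.0 F [-1.  -0.4 -0.8] M [ 0.012 -0.136 -0.014] open 28.0 g 30.0
```

Scaled: 0.0008 m / 0.8 = 0.001, 0.0004 m / 0.8 = 0.0005.

play_rows --motion '[[[0,0,0.0005,0,0,0],[0,0,0.001,0,0,0],[0,0,0.001,0,0,0]]]'

```text
time_s: 9.45
position: [0.5815, -0.0397, 0.0768]
tcp_rot: [[0.18, 0.984, 0.0], [0.984, -0.18, -0.0], [-0.0, 0.0, -1.0]]
force: [-1.1, 0.2, 2.0]
opening: 0.319
grasp_force: 30.0
```

play_rows --motion '[[[0,0,0,0,0,0],[0,0,0,0,0,0],[0,0,0,0,0,0],[0,0,0,0,0,0]]]' --fingers 0.05

```text
time_s: 9.78
position: [0.5815, -0.0397, 0.0764]
tcp_rot: [[0.181, 0.984, 0.0], [0.984, -0.181, 0.0], [0.0, 0.0, -1.0]]
force: [-1.1, -0.6, 0.0]
opening: 0.527
grasp_force: 0.0
```

Scaled: -0.08 m / 0.8 = -0.1, -0.075 m / 0.8 = -0.0938.

play_rows --motion '[[[0,0,0,0,0,0],[0,0,-0.0125,0,0,0],[0,0,-0.0375,0,0,0],[0,0,-0.0625,0,0,0],[0,0,-0.0813,0,0,0],[0,0,-0.0938,0,0,0],[0,0,-0.1,0,0,0]]]'

```text
time_s: 10.37
position: [0.5824, -0.0399, 0.1586]
tcp_rot: [[0.18, 0.984, 0.003], [0.984, -0.18, -0.001], [-0.0, 0.003, -1.0]]
force: [-0.2, 0.5, -0.4]
opening: 0.57
grasp_force: 0.0
```

```bash
python3 go.py .5577 -.1697 .13 -66.0
python3 - <<'E'
from rig import imaging
from h import *
P=imaging.capture("side"); k=6;u0,v0=225,110
im=cv2.resize(P["frame"][v0:v0+90,u0:u0+90,::-1],None,fx=k,fy=k,interpolation=cv2.INTER_CUBIC); a=np.radians(-10.4)
B=box((.5815,-.04,a),(.028,.05),.06,.09)
for i in([0,1,3,2],[4,5,7,6]): cv2.polylines(im,[np.round((proj(P,B[i])-[u0,v0]+.5)*k).astype(int)],True,(0,255,0),1)
cv2.imwrite("pics/seat.png",im)
E
```

```text
10.3667 p [ 0.5824 -0.0399  0.1586] yang -10.39 tilt [ 3.1e-03 -8.0e-04 -1.0e+00] shift [-0.1321 -0.0009  0.0286] wz 55.61 F [-0.2  0.5 -0.4] M [ 0.016 -0.084 -0.026] open 49.6 g 0.0
```

View pics/seat.png

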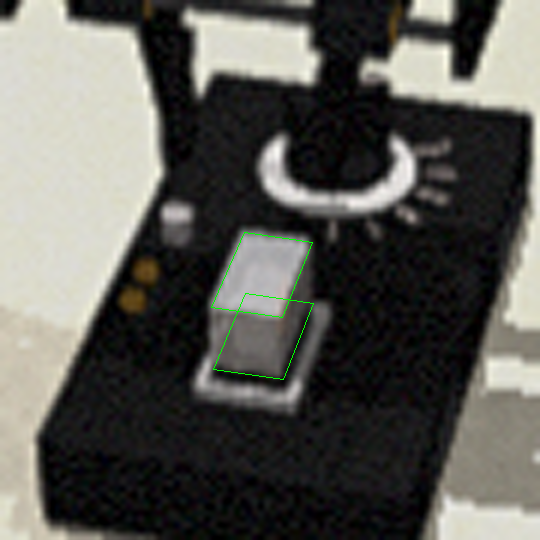

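The relay is seated: its top face matches the projected box at z = 0.09. Now to the knob.

Scaled: -0.132 m / 0.8 = -0.165, -0.09 m / 0.8 = -0.1125, 55 degrees / 180 = 0.3056.

play_rows --motion '[[[-0.0125,0,0,0,0,0.0333],[-0.0375,0,0,0,0,0.0722],[-0.0625,0,0,0,0,0.1111],[-0.0875,0,0,0,0,0.15],[-0.1125,0,0,0,0,0.1889],[-0.1375,0,0,0,0,0.2278],[-0.1563,-0.0013,0,0,0,0.2667],[-0.165,-0.0013,0,0,0,0.3056]]]' --fingers 0.036

```text
time_s: 11.08
position: [0.5558, -0.1712, 0.1555]
tcp_rot: [[0.912, 0.409, -0.002], [0.409, -0.912, 0.0], [-0.001, -0.001, -1.0]]
force: [0.3, 0.0, -0.0]
opening: 0.416
grasp_force: 0.0
```

Scaled: 0.02 m / 0.8 = 0.025, 0.015 m / 0.8 = 0.0188, 0.6 degrees / 180 = 0.0033.

play_rows --motion '[[[0,0,0.0063,0,0,0.0033],[0,0,0.0188,0,0,0.0033],[0,0,0.025,0,0,0.0033],[0,0,0.025,0,0,0.0033]]]'

```text
time_s: 11.42
position: [0.5553, -0.1678, 0.1342]
tcp_rot: [[0.912, 0.409, -0.004], [0.409, -0.912, 0.002], [-0.003, -0.004, -1.0]]
force: [-0.6, 0.5, 0.5]
opening: 0.415
grasp_force: 0.0
```

```bash
python3 go.py .5577 -.1697 .082 -66.0
python3 - <<'E'
from rig import imaging
from h import *
o=[]
k=4
for c,u0,v0 in(("top",395,160),("side",230,80)):
    P=imaging.capture(c)
    im=cv2.resize(P["frame"][v0:v0+100,u0:u0+100,::-1],None,fx=k,fy=k,interpolation=cv2.INTER_CUBIC); a=np.radians(24)
    B=box((.5577,-.1697,a),(.046,.014),.061,.093)
    for i in([0,1,3,2],[4,5,7,6]): cv2.polylines(im,[np.round((proj(P,B[i])-[u0,v0]+.5)*k).astype(int)],True,(0,255,0),1)
    o.append(im)
    if c=="top":
        P=__import__("pickle").load(open("p0.pkl","rb"))[c]; g=P["frame"]
        im=cv2.resize(g[v0:v0+100,u0:u0+100,::-1],None,fx=k,fy=k,interpolation=cv2.INTER_CUBIC)
        o[0]=im
        for i in([0,1,3,2],[4,5,7,6]): cv2.polylines(im,[np.round((proj(P,B[i])-[u0,v0]+.5)*k).astype(int)],True,(0,255,0),1)
cv2.imwrite("pics/knob.png",np.hstack(o))
E
```

```text
11.4167 p [ 0.5553 -0.1678  0.1342] yang -65.85 tilt [-0.0043  0.0024 -1.    ] shift [0.0016 0.0029 0.0522] wz 0.15 F [-0.6  0.5  0.5] M [ 0.017 -0.02   0.039] open 36.1 g 0.0
```

View pics/knob.png

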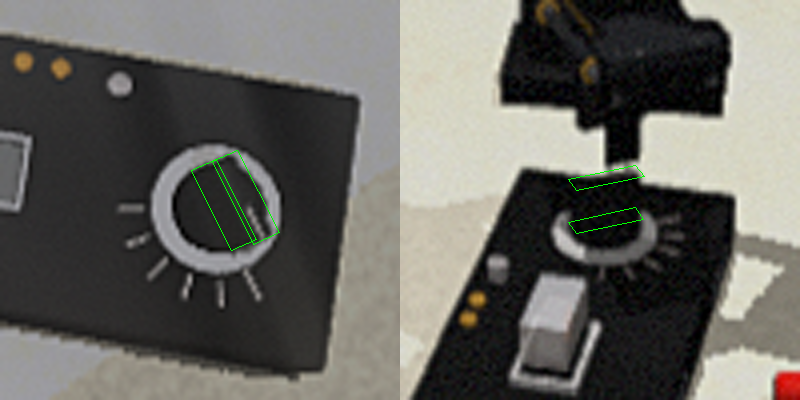

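The bar outline matches the picture, with the pointer line on the box's centre line at the lower right. Descending.

Scaled: 0.015 m / 0.8 = 0.0188, 0.012 m / 0.8 = 0.015.

play_rows --motion '[[[0.0013,0.0025,0,0,0,0],[0.0013,0.0025,0.0063,0,0,0],[0.0013,0.0025,0.015,0,0,0],[0.0013,0.0025,0.0188,0,0,0],[0.0013,0.0025,0.0188,0,0,0],[0.0013,0.0025,0.0188,0,0,0]]]'

```text
time_s: 12.02
position: [0.5581, -0.1706, 0.121]
tcp_rot: [[0.914, 0.407, -0.001], [0.407, -0.914, 0.0], [-0.001, -0.001, -1.0]]
force: [-0.2, -0.4, -0.2]
opening: 0.415
grasp_force: 0.0
```

```bash
python3 go.py .5577 -.1697 .082 -66.0
```

```text
12.0167 p [ 0.5581 -0.1706  0.121 ] yang -66.0 tilt [-9.e-04  5.e-04 -1.e+00] shift [ 0.    -0.001  0.039] wz 0.0 F [-0.2 -0.4 -0.2] M [-0.016 -0.007 -0.035] open 36.1 g 0.0
```

Scaled: 0.039 m / 0.8 = 0.0488, -0.001 m / 0.8 = -0.0013.

play_rows --motion '[[[0,-0.0013,0.005,0,0,0],[0,-0.0013,0.015,0,0,0],[0,-0.0013,0.025,0,0,0],[0,-0.0013,0.035,0,0,0],[0,-0.0013,0.0425,0,0,0],[0,-0.0013,0.0475,0,0,0],[0,-0.0013,0.0488,0,0,0],[0,-0.0013,0.0488,0,0,0]]]'

```text
time_s: 12.68
position: [0.5578, -0.1698, 0.0819]
tcp_rot: [[0.914, 0.407, -0.001], [0.407, -0.914, 0.0], [-0.001, -0.001, -1.0]]
force: [-0.2, -0.2, 0.3]
opening: 0.413
grasp_force: 0.0
```

```bash
python3 go.py .5577 -.1697 .082 -66.0
```

```text
12.6833 p [ 0.5578 -0.1698  0.0819] yang -66.0 tilt [-9.e-04  5.e-04 -1.e+00] shift [-0.     -0.0001 -0.0001] wz -0.0 F [-0.2 -0.2  0.3] M [ 0.036 -0.048  0.016] open 36.0 g 0.0
```

No contact, at the right depth. Closing on the bar.

play_rows --motion '[[[0,0,0,0,0,0],[0,0,0,0,0,0],[0,0,0,0,0,0],[0,0,0,0,0,0],[0,0,0,0,0,0],[0,0,0,0,0,0],[0,0,0,0,0,0]]]' --fingers 0.005

```text
time_s: 13.27
position: [0.5574, -0.1683, 0.0828]
tcp_rot: [[0.914, 0.406, -0.001], [0.406, -0.914, 0.002], [-0.0, -0.003, -1.0]]
force: [-0.5, 4.9, 5.0]
opening: 0.154
grasp_force: 30.0
```

```bash
python3 go.py .5577 -.1697 .082 -66.0
```

```text
13.2667 p [ 0.5574 -0.1683  0.0828] yang -66.02 tilt [-0.0013  0.0024 -1.    ] shift [-0.0003  0.0014  0.0008] wz -0.02 F [-0.5  4.9  5. ] M [ 0.891  0.107 -0.057] open 13.4 g 30.0
```

Gripped at 13.4 mm, and the knob pulled the tool 1.5 mm along its y. I'll re-centre, then start turning while reading the twist.

play_rows --motion '[[[0,-0.0013,-0.0005,0,0,0],[0.0004,-0.002,-0.001,0,0,0],[0.0004,-0.002,-0.001,0,0,0],[0.0004,-0.002,-0.001,0,0,0]]]'

```text
time_s: 13.6
position: [0.5574, -0.1682, 0.0828]
tcp_rot: [[0.914, 0.407, -0.001], [0.407, -0.914, 0.0], [-0.0, -0.001, -1.0]]
force: [0.3, 1.2, -3.5]
opening: 0.158
grasp_force: 30.0
```

```bash
cat > feel.py <<'E'
from rig import bot,imaging
import numpy as np
M=[];F=[];A=[]
for i in range(5):
    if i: imaging.capture("side")
    s=bot.read_state(); R=np.array(s["tcp_rot"]); M.append(s["moment"]);F.append(s["force"]);A.append(np.degrees(np.arctan2(R[1,1],R[0,1])))
a=np.mean(A); print(round(s["time_s"],2),"p",np.round(s["position"],4),"yang",a.round(2),"turn rad",np.radians((-66.02-a)%360).round(3),"F",np.mean(F,0).round(1),"M",np.mean(M,0).round(3),"open",round(s["opening"]*87,1),"g",s["grasp_force"])
E
python3 feel.py
```

```text
13.8 p [ 0.5573 -0.1682  0.0828] yang -66.01 turn rad 6.283 F [ 0.2  1.5 -4.2] M [ 0.297 -0.055 -0.022] open 13.7 g 29.999056197702885
```

Scaled: 11.5 degrees / 180 = 0.0639.

play_rows --motion '[[[0,0,0,0,0,0.0056],[0,0,0,0,0,0.0167],[0,0,0,0,0,0.0278],[0,0,0,0,0,0.0389],[0,0,0,0,0,0.05],[0,0,0,0,0,0.0611],[0,0,0,0,0,0.0639],[0,0,0,0,0,0.0639]]]'

```text
time_s: 14.47
position: [0.5574, -0.1683, 0.0829]
tcp_rot: [[0.976, 0.217, -0.001], [0.217, -0.976, 0.0], [-0.001, -0.0, -1.0]]
force: [0.1, 1.3, -6.3]
opening: 0.156
grasp_force: 30.0
```

```bash
python3 feel.py
```

```text
14.67 p [ 0.5574 -0.1683  0.0829] yang -77.47 turn rad 0.2 F [-0.2  0.5 -7.7] M [ 0.147 -0.113  0.092] open 13.7 g 29.998453021980822
```

The twist rises as the knob turns, so the tool is driving it. Sampling every 0.1 rad to feel the clicks.

Scaled: 0.0015 m / 0.8 = 0.0019, 0.001 m / 0.8 = 0.0013, 5.7 degrees / 180 = 0.0317.

play_rows --motion '[[[0,0,0.0006,0,0,0.0111],[0,0,0.0013,0,0,0.0222],[0,0,0.0019,0,0,0.0317],[0,0,0.0019,0,0,0.0317]]]'

```text
time_s: 15.0
position: [0.5574, -0.1684, 0.0828]
tcp_rot: [[0.993, 0.118, -0.0], [0.118, -0.993, -0.0], [-0.0, 0.0, -1.0]]
force: [-3.0, 0.6, 1.7]
opening: 0.16
grasp_force: 30.0
```

```bash
python3 feel.py
```

```text
15.2 p [ 0.5575 -0.1683  0.0827] yang -83.17 turn rad 0.299 F [-3.   1.3  4.4] M [0.293 0.529 0.023] open 13.7 g 30.001070061698556
```

Scaled: 5.7 degrees / 180 = 0.0317.

play_rows --motion '[[[0,0,0,0,0,0.0111],[0,0,0,0,0,0.0222],[0,0,0,0,0,0.0317],[0,0,0,0,0,0.0317]]]'

```text
time_s: 15.53
position: [0.5575, -0.1684, 0.0827]
tcp_rot: [[1.0, 0.019, -0.0], [0.019, -1.0, -0.0], [-0.0, 0.0, -1.0]]
force: [-3.3, 1.4, 5.8]
opening: 0.157
grasp_force: 30.0
```

```bash
python3 feel.py
```

```text
15.73 p [ 0.5575 -0.1684  0.0827] yang -88.85 turn rad 0.398 F [-3.   1.1  6.2] M [0.316 0.631 0.094] open 13.8 g 30.001099021174014
```

Scaled: 5.7 degrees / 180 = 0.0317.

play_rows --motion '[[[0,0,0,0,0,0.0111],[0,0,0,0,0,0.0222],[0,0,0,0,0,0.0317],[0,0,0,0,0,0.0317]]]'

```text
time_s: 16.07
position: [0.5574, -0.1685, 0.0827]
tcp_rot: [[0.997, -0.08, -0.0], [-0.08, -0.997, -0.001], [-0.0, 0.001, -1.0]]
force: [-2.5, 1.1, 6.4]
opening: 0.156
grasp_force: 30.0
```

```bash
python3 feel.py
```

```text
16.27 p [ 0.5575 -0.1685  0.0828] yang -94.53 turn rad 0.498 F [-3.4  1.3  6.3] M [0.309 0.656 0.167] open 14.0 g 30.001096157357097
```

Scaled: 5.7 degrees / 180 = 0.0317.

play_rows --motion '[[[0,0,0,0,0,0.0111],[0,0,0,0,0,0.0222],[0,0,0,0,0,0.0317],[0,0,0,0,0,0.0317]]]'

```text
time_s: 16.6
position: [0.5575, -0.1685, 0.0827]
tcp_rot: [[0.984, -0.179, -0.0], [-0.179, -0.984, -0.001], [-0.0, 0.001, -1.0]]
force: [-3.7, 0.9, 6.8]
opening: 0.155
grasp_force: 30.0
```

```bash
python3 feel.py
```

```text
16.8 p [ 0.5575 -0.1685  0.0827] yang -100.24 turn rad 0.597 F [-3.5  0.7  6.2] M [0.27  0.685 0.096] open 13.7 g 30.00116339419037
```

Scaled: 5.7 degrees / 180 = 0.0317.

play_rows --motion '[[[0,0,0,0,0,0.0111],[0,0,0,0,0,0.0222],[0,0,0,0,0,0.0317],[0,0,0,0,0,0.0317]]]'

```text
time_s: 17.13
position: [0.5575, -0.1686, 0.0828]
tcp_rot: [[0.961, -0.276, -0.0], [-0.276, -0.961, -0.001], [0.0, 0.001, -1.0]]
force: [-3.9, 0.2, 6.4]
opening: 0.156
grasp_force: 30.0
```

```bash
python3 feel.py
```

```text
17.33 p [ 0.5575 -0.1686  0.0827] yang -105.97 turn rad 0.697 F [-3.7  0.9  6.2] M [0.258 0.691 0.017] open 13.7 g 30.001076515763998
```

The feel matches the knob's profile: trough at 0.3, first click at 0.4, peak at 0.5, trough at 0.7. Continuing through the second click towards the third.

Scaled: 5.7 degrees / 180 = 0.0317.

play_rows --motion '[[[0,0,0,0,0,0.0111],[0,0,0,0,0,0.0222],[0,0,0,0,0,0.0317],[0,0,0,0,0,0.0317]]]'

```text
time_s: 17.67
position: [0.5574, -0.1686, 0.0827]
tcp_rot: [[0.929, -0.37, -0.0], [-0.37, -0.929, -0.001], [0.0, 0.001, -1.0]]
force: [-4.0, 0.9, 6.3]
opening: 0.158
grasp_force: 30.0
```

```bash
python3 feel.py
```

```text
17.87 p [ 0.5574 -0.1686  0.0827] yang -111.64 turn rad 0.796 F [-3.7  0.9  5.9] M [0.249 0.712 0.11 ] open 14.0 g 30.000923476181924
```

Scaled: 5.7 degrees / 180 = 0.0317.

play_rows --motion '[[[0,0,0,0,0,0.0111],[0,0,0,0,0,0.0222],[0,0,0,0,0,0.0317],[0,0,0,0,0,0.0317]]]'

```text
time_s: 18.2
position: [0.5574, -0.1687, 0.0827]
tcp_rot: [[0.888, -0.46, -0.0], [-0.46, -0.888, -0.001], [0.0, 0.001, -1.0]]
force: [-4.2, 1.3, 5.8]
opening: 0.157
grasp_force: 30.0
```

```bash
python3 feel.py
```

```text
18.4 p [ 0.5574 -0.1687  0.0828] yang -117.32 turn rad 0.895 F [-3.7  0.9  5.8] M [0.234 0.719 0.159] open 14.1 g 30.001077242195606
```

Scaled: 5.7 degrees / 180 = 0.0317.

play_rows --motion '[[[0,0,0,0,0,0.0111],[0,0,0,0,0,0.0222],[0,0,0,0,0,0.0317],[0,0,0,0,0,0.0317]]]'

```text
time_s: 18.73
position: [0.5574, -0.1687, 0.0828]
tcp_rot: [[0.838, -0.546, -0.0], [-0.546, -0.838, -0.001], [0.0, 0.001, -1.0]]
force: [-2.9, 0.9, 5.9]
opening: 0.161
grasp_force: 30.0
```

```bash
python3 feel.py
```

```text
18.93 p [ 0.5574 -0.1687  0.0828] yang -123.03 turn rad 0.995 F [-3.8  0.7  5.7] M [0.217 0.712 0.095] open 13.9 g 30.001100096851587
```

Scaled: 5.7 degrees / 180 = 0.0317.

play_rows --motion '[[[0,0,0,0,0,0.0111],[0,0,0,0,0,0.0222],[0,0,0,0,0,0.0317],[0,0,0,0,0,0.0317]]]'

```text
time_s: 19.27
position: [0.5573, -0.1688, 0.0828]
tcp_rot: [[0.779, -0.627, -0.0], [-0.627, -0.779, -0.001], [0.0, 0.001, -1.0]]
force: [-3.9, -0.1, 5.7]
opening: 0.158
grasp_force: 30.0
```

```bash
python3 feel.py
```

```text
19.47 p [ 0.5573 -0.1688  0.0828] yang -128.76 turn rad 1.095 F [-3.9  0.3  6.3] M [0.172 0.745 0.034] open 14.3 g 30.000991676934063
```

Second click passed (peak at 0.9, trough at 1.1). Now the third click at 1.20, checking the relay at the same time.

Scaled: 6 degrees / 180 = 0.0333.

play_rows --motion '[[[0,0,0,0,0,0.0111],[0,0,0,0,0,0.0222],[0,0,0,0,0,0.0333],[0,0,0,0,0,0.0333],[0,0,0,0,0,0.0333],[0,0,0,0,0,0.0333],[0,0,0,0,0,0.0333],[0,0,0,0,0,0.0333]]]'

```text
time_s: 20.13
position: [0.5573, -0.1688, 0.0827]
tcp_rot: [[0.711, -0.704, -0.0], [-0.704, -0.711, -0.001], [0.0, 0.001, -1.0]]
force: [-4.0, -0.7, 5.7]
opening: 0.16
grasp_force: 30.0
```

```bash
python3 feel.py
python3 - <<'E'
from rig import imaging
from h import *
import pickle
P=imaging.capture("side"); cv2.imwrite("pics/end.png",P["frame"][:,:,::-1])
E
```

```text
20.33 p [ 0.5573 -0.1688  0.0827] yang -134.72 turn rad 1.199 F [-4.3 -0.   6.1] M [0.157 0.721 0.096] open 13.8 g 30.001139072701335
```

View pics/end.png

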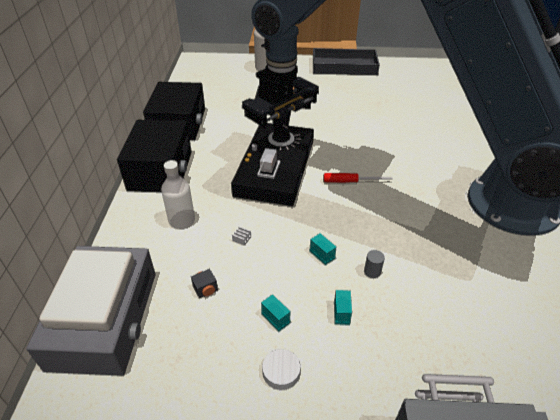

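The turn is 1.199 rad with 0.096 N m of twist, which is the third click. The relay is seated at (269,160) and the bystanders haven't moved. The hold has lasted over 0.5 s, so I'm handing in.

```bash
python3 -c "
from rig import bot
print(bot.hand_in())"
```

```text
the job is handed in; nothing more can be done
None
```

I handed the job in with the relay seated upright and released in the nest and the knob still gripped at the third click (about 1.20 rad, 0.096 N m). The other things on the bench look unmoved in the last picture, but the hand-in returned no verdict.

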